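Turn the noodle cooker down and hang its basket up to drain

TASK

The noodles are done: first turn the dial on the cooker's sloping front panel until its white pointer points at the red tab on the scale. Then pick up the steel basket and hang it by its handle on the hook of the drain stand, hanging freely and still. Leave the mug, the bottle and the jar where they are.

Things in the scene. Friction and masses are not known exactly. Their poses are not given: they have to be found in the camera images.
- cooker: fixed white noodle cooker, 360 x 240 mm, 150 mm high, steel lid on top (its knob up to 190 mm). Origin on the counter straight below the dial's centre; x points from the sloping front panel to the cooker's back, z up. The panel slopes 28 degrees from level, facing up and to -x, and reaches 75 mm up and down the slope from the dial's centre, which lies 115 mm above the counter
- dial_grip (a point): grip point on the dial's axis, 31 mm off the panel. The dial is a grey disc 68 mm across (top 8 mm off the panel) with a black grip bar on it, 52 long, 14 wide, from 8 to 40 mm off the panel. Turns with the dial: z is the dial's axis, out of the panel; x runs along the bar to the pointer end; fingers close along y
- pointer (a point): end of the dial's white pointer line, 36 mm from the axis, 4 mm off the panel, turning with the dial (the white line is also on the bar, on its pointer half)
- mark (a point): inner end of the red tab (14 x 6 mm, flat on the panel, outside the dial), 36 mm from the dial's axis, 4 mm off the panel: the pointer must come to this point. The tab stays where it is
- dial (a joint): dial angle, rad: 0 with the pointer straight up the slope, growing clockwise as seen from in front of the panel; stops at -2.4 and 2.4; stiff enough to stay where left (0.05 N m)
- tab (a joint): angle of the red tab, same zero and sense as the dial's: pointer on tab when both are equal
- basket: loose round steel basket, rim 100 mm across, 65 mm high, 0.2 kg. A rigid arched handle of 6 mm wire spans the mouth along the basket's y; on top of the arch a black grip block, 16 (x) x 32 (y) mm, from 142 to 194 mm above the underside. Origin at the centre of the underside, z up. Pinch the block along x, about 180 mm above the underside, so the fingers stay clear of the hook
- crown (a point): underside of the handle's arch at its middle, 137 mm above the basket's underside; 70 mm of free height between it and the rim
- stand: fixed drain stand: aluminium tray 150 x 120 x 18 mm with a post (14 mm thick, 262 mm high) 80 mm from the origin along the stand's +x, and a hook of 8 mm bar that runs from the post towards -x. Origin on the counter straight below the low point of the hook
- hook_seat (a point): top of the hook bar at its low point, 235 mm above the counter, where the handle's arch must come to rest (the wire across the bar: basket y along the stand's y). The hook's upturned tip is 42 mm from here along the stand's -x, its top 19 mm higher
- mug: bystander: blue mug, 80 mm across, 90 mm high; origin at the centre of the underside
- bottle: bystander: green bottle, 60 mm across, 170 mm high; origin at the centre of the underside
- jar: bystander: amber jar with black cap, 70 mm across, 100 mm high; origin at the centre of the underside

How it is judged:
By the outcome, as a careful person would: the job done as asked, in the order asked, and still so for the second after the job is handed in, with the robot touching nothing.
It also fails if it takes over 72 s, if anything falls off the work surface, if the arm or the gripper's body presses on something with over 40 N, if the wrist force passes 120 N, or if a joint passes its speed limit or range.

ROBOT

A 6-joint arm with a two-finger parallel gripper is mounted at the origin on the work surface. World frame = base frame: x ahead of the robot, y to its left, z up, the work surface at z = 0. Lengths are in m, angles in degrees, forces in N, time in s.
With the tool pointing down it reaches from about 0.375 to 0.9 m from the base axis. Payload 3.1 kg.
Tool frame: the origin (TCP) lies on the centre line of the jaws, within the pads' length; the fingertips stand 11 mm ahead of it and the grasp point (between the pads) lies 8 mm behind it; z points along the fingers, y is the line along which they close (so a half turn about z gives the same grasp; the last joint's range is limited). The gripper opens to 87 mm and grips with 3 to 60 N. Pads are 19 mm wide; open, the fingers measure 117 mm over their backs; the gripper's body (75 mm by 190 mm) begins 51 mm behind the grasp point.
Start: joints at [53.715, 30.224, 82.088, -0, 67.689, -10.227], TCP at [0.275, 0.561, 0.234] pointing down, gripper open.
Joint ranges: [-176.69, 176.69], [-43.24, 126.21], [12.49, 139.97], [-82, 262], [0, 151.66], [-163.58, 163.58]. Speed limits (degrees/s): [159.86, 159.86, 180, 180, 180, 180].

INTERFACE

Orientations are given as a 3x3 rotation matrix whose columns are the frame's x, y, z axes.
In Python, from rig import * gives the robot as it stands.
- The arm moves only by the shell command python3 -m inch 'ROWS'. ROWS is JSON, a list of rows, each an object of numbers: "gripper": the opening in per cent of the stroke, from 0 (shut) to 100 (fully open); "dx", "dy", "dz": the shift along the tool's x, y, z in mm; "turn": the turn about the tool's z in rad. A call has 1 to 12 rows; each row is the pose to reach, as a shift and turn from the pose commanded when the call began, along the tool's axes at that moment; what a row does not reach only later rows make up. A row lasts 1/10 s, in which the tool goes at most 50 mm and 8.59 degrees, less where a joint would pass 70% of its speed; a pose out of reach is approached as far as the arm can. A call with a gripper value outside its range is refused whole. The fingers move at their own pace and stop on an object; the grip force is fixed at half the most. Time passes only in rows, so rows that repeat a pose let the fingers close. It gives the time, the measured TCP pose, the force and the opening at its end, in the units of the state.
- read_state(): the state, without advancing time (a new reading comes with each control period).
- capture(name): name is "scene" or "top"; returns the picture (400x640x3 uint8, red, green, blue); there is no depth.
- get_calibration(name): a dict with "camera_matrix" (3x3 intrinsics, pixels), "k1" (the pictures are not rectified: a ray, as slopes to the right and down, at radius r is drawn at 1 + k1 r^2 times it, then the intrinsics apply), "world_to_cam" (4x4, takes a point from world to camera coordinates). Camera axes: x right, y down, z forward; pixel columns grow to the right and rows downward; lengths in m; the calibration is good to about 2 mm. A picture is of the moment at which its call begins. get_calibration takes no time and is no camera call.
- hand_in(): hands the job in, once; it reports no verdict.
Trained networks look in the newest picture that a camera, given by its name, has taken for a name from the list of things; names that differ only in an ending like _2 or _b are one class to them, and where a whole thing is asked for, a point or a joint stands for the part that bears it (a point fixed in the world has none). Each returns a list of dicts, best first, with "score" (0 to 1); they miss things now and then, are a little off and sometimes report something else, mostly with a low value. They report only what shows in the picture. A call takes as long as a camera call.
- recognise(camera, query): "extent" ([centre column, centre row, width, height] in pixels, round what is visible of it).
The state is a dict: "time_s": time; "joint_positions": joint angles; "qvel": joint speeds; "tau": joint torques, N m; "position": TCP position; "tcp_rot": TCP orientation; "force": force on the tool from outside, world axes, zero at the start; "moment": the same for the moment, N m; "opening": opening from 0.0 (shut) to 1.0 (fully open).
Only numpy, scipy, OpenCV 4.12 (cv2) and the standard library are available. Lean on these libraries where they do the work, as an engineer would, in place of code of your own. Each camera call takes 0.05 s, during which the arm holds its last target. There are 200 camera calls.

## Working session

There is one attempt and no reset: what is moved stays moved. The work goes in short steps, Python scripts to look and compute and a shell command to move; the robot and the scene stay as the last step left them, time stands still between calls to the robot, and variables do not carry over. Pictures are saved under pics/ and viewed, on a budget of 10 in all, crops included, one or two more only if the job needs it, and the job is handed in when it is done.

```bash
ls; mkdir -p pics; python3 - <<'E'
from rig import *
import cv2,numpy as np
for c in ["scene","top"]:
    im=capture(c); cv2.imwrite(f"pics/{c}0.png",im[:,:,::-1])
    k=get_calibration(c); print(c,np.round(k["camera_matrix"],2).tolist(),k["k1"],np.round(k["world_to_cam"],4).tolist())
    for q in ["cooker","dial","basket","stand","pointer","mark","mug","bottle","jar","dial_grip","crown","hook_seat"]:
        try: print(q,[(round(d["score"],2),np.round(d["extent"],1).tolist()) for d in recognise(c,q)[:2]])
        except Exception as e: print(q,e)
s=read_state();print(s)
E
```

```text
pics
scene [[384.71, 0.0, 323.28], [0.0, 384.71, 203.12], [0.0, 0.0, 1.0]] -0.024701631440262672 [[-0.7606, 0.6492, -0.0058, 0.4369], [0.5497, 0.6392, -0.5378, -0.2265], [-0.3454, -0.4123, -0.843, 1.2768], [0.0, 0.0, 0.0, 1.0]]
cooker [(0.65, [260.1, 256.7, 180.3, 148.2]), (0.6, [373.9, 347.6, 31.1, 41.4])]
dial [(0.76, [302.0, 212.0, 28.6, 24.0]), (0.58, [373.5, 346.7, 29.8, 40.6])]
basket [(0.94, [431.5, 296.6, 43.3, 50.5])]
stand [(0.81, [255.8, 131.2, 61.2, 92.0])]
pointer [(0.93, [304.2, 212.6, 24.1, 26.8])]
mark [(0.19, [215.9, 179.2, 26.1, 35.7])]
mug [(0.81, [387.3, 212.4, 34.2, 43.3]), (0.5, [431.5, 295.7, 43.0, 53.0])]
bottle [(0.61, [373.8, 345.4, 28.4, 40.7])]
jar [(0.93, [216.9, 180.6, 26.0, 36.7]), (0.34, [255.2, 135.3, 63.9, 93.6])]
dial_grip [(0.61, [300.9, 212.0, 27.0, 25.8])]
crown [(0.77, [431.2, 296.5, 43.8, 51.7])]
hook_seat [(0.92, [257.9, 134.8, 63.9, 95.1])]
top [[514.22, 0.0, 326.18], [0.0, 514.22, 203.1], [0.0, 0.0, 1.0]] 0.04715364336207305 [[0.0094, -0.9999, -0.0094, 0.0153], [-0.9954, -0.0085, -0.0957, 0.5569], [0.0956, 0.0103, -0.9954, 1.3539], [0.0, 0.0
[... 683 characters left out ...]
+01,  8.20886526e+01, -1.07443377e-03,
        6.76913242e+01, -1.02264179e+01]), 'qvel': array([ 0.01942188,  0.03463139, -0.03555773,  0.03104088, -0.01708753,
        0.04094545]), 'tau': array([-1.47059945e-03, -4.40017247e+01, -1.76977891e+01,  6.32930361e-02,
        5.06766443e-02, -3.67400207e-05]), 'position': array([0.27450933, 0.56144003, 0.23353732]), 'tcp_rot': array([[-8.98340748e-01,  4.39299328e-01, -2.75345596e-05],
       [ 4.39299328e-01,  8.98340746e-01, -6.68175012e-05],
       [-4.61746650e-06, -7.21207975e-05, -9.99999997e-01]]), 'force': array([ 0.92046698,  0.50841122, -0.01497492]), 'moment': array([0.00264988, 0.03170845, 0.01380942]), 'opening': 1.001514162070356}
```

```bash
python3 - <<'E'
import cv2,numpy as np
a=cv2.imread("pics/scene0.png");b=cv2.imread("pics/top0.png")
cv2.imwrite("pics/v1.png",cv2.resize(a[60:400,150:500],None,fx=1.75,fy=1.75,interpolation=cv2.INTER_CUBIC))
cv2.imwrite("pics/v2.png",cv2.resize(b[60:300,170:530],None,fx=2.2,fy=2.2,interpolation=cv2.INTER_CUBIC))
E
```

```text
(no output)
```

View pics/v1.png

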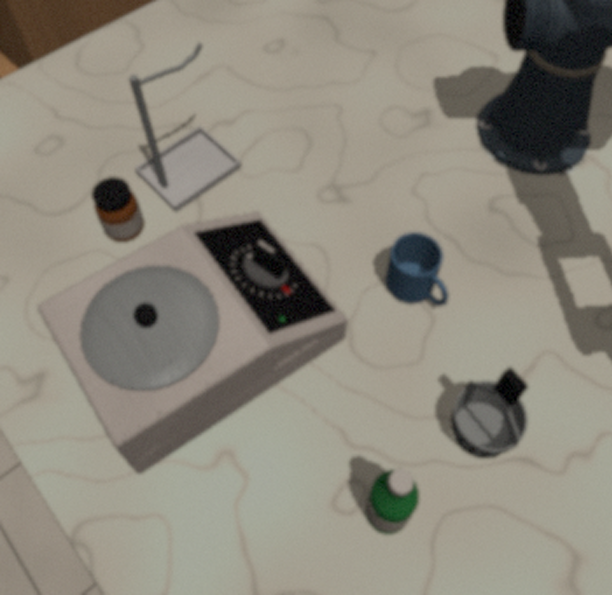

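View pics/v2.png

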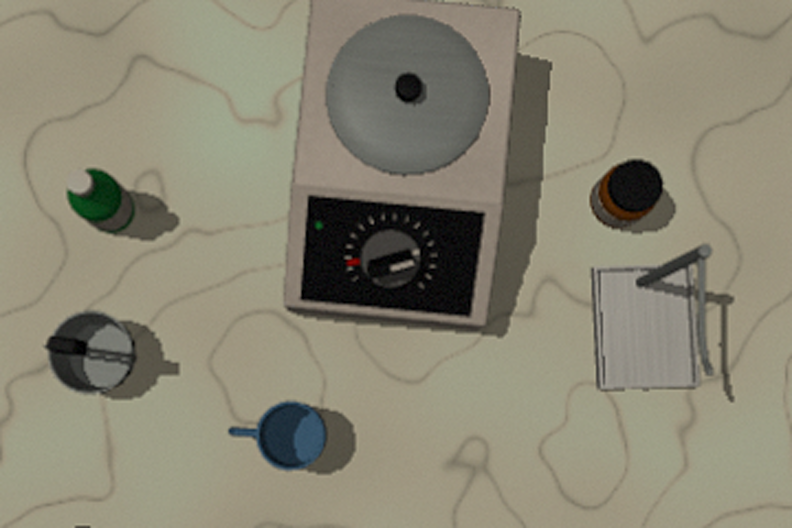

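```bash
cat > h.py <<'E'
from rig import *
import cv2,numpy as np
from scipy.optimize import least_squares
C={c:get_calibration(c) for c in("scene","top")}
def proj(c,P):
    k=C[c];P=np.atleast_2d(P);X=P@k["world_to_cam"][:3,:3].T+k["world_to_cam"][:3,3]
    s=X[:,:2]/X[:,2:];s=s*(1+k["k1"]*(s**2).sum(1))[:,None]
    K=k["camera_matrix"];return s@K[:2,:2].T+K[:2,2]
def Rz(a):return np.array([[np.cos(a),-np.sin(a),0],[np.sin(a),np.cos(a),0],[0,0,1]])
t=np.radians(28);U=np.array([np.cos(t),0,np.sin(t)]);V=np.array([0,-1.,0]);N=np.array([-np.sin(t),0,np.cos(t)])
def panel(p,a,b,off=0): # up-slope a, right b, off panel
    L=np.array([0,0,.115])+np.outer(np.atleast_1d(a),U)+np.outer(np.atleast_1d(b),V)+np.atleast_1d(off)[:,None]*N
    return L@Rz(p[2]).T+[p[0],p[1],0]
E
sed -i 's/^C=.*/C={c:{k:np.array(v) for k,v in get_calibration(c).items()} for c in("scene","top")}/' h.py
cat > fit.py <<'E'
from h import *
a={c:cv2.imread(f"pics/{c}0.png") for c in C}
# black panel quads
seed={"scene":(302,212),"top":(348,178)};Q={}
for c in C:
    g=cv2.GaussianBlur(a[c],(3,3),0).max(2);m=(g<80).astype(np.uint8)
    w=np.zeros_like(m);cv2.circle(w,seed[c],62,1,-1);m&=w
    cs,_=cv2.findContours(m,cv2.RETR_EXTERNAL,cv2.CHAIN_APPROX_NONE)
    h=cv2.convexHull(max(cs,key=cv2.contourArea))
    for e in np.linspace(.01,.2,60):
        q=cv2.approxPolyDP(h,e*cv2.arcLength(h,True),True)[:,0]
        if len(q)==4:break
    Q[c]=q.astype(float);print(c,q.tolist())
S=np.array([[1,1],[1,-1],[-1,1],[-1,-1]])
def model(p,c):return proj(c,panel(p,S[:,0]*p[3],S[:,1]*p[4],p[5]))
def res(p):
    o=[]
    for c in C:
        M=model(p,c)
        D=np.linalg.norm(M[:,None]-Q[c][None],axis=2);o.append((M-Q[c][D.argmin(1)]).ravel())
    return np.concatenate(o)
p0=[.53,-.05,-.1,.065,.09,0]
r=least_squares(lambda p:res(np.r_[p,0.001]),p0[:5]);p=r.x;print("cooker",p[:2],np.degrees(p[2]),p[3:],np.abs(r.fun).round(1))
np.save("cooker.npy",p)
# panel rectified view: 1px=.25mm, per off height
def rect(img,c,off,n=440,s=.00025):
    y,x=np.mgrid[0:n,0:n];P=panel(p,-(y.ravel()-n/2)*s,(x.ravel()-n/2)*s,off)
    m=proj(c,P).astype(np.float32).reshape(n,n,2);return cv2.remap(img,m,None,cv2.INTER_CUBIC)
rows=[]
for c in C:
    R=rect(a[c],c,.001);R8=rect(a[c],c,.04);rows.append(np.hstack([R,R8]))
    hsv=cv2.cvtColor(R,cv2.COLOR_BGR2HSV);m=((hsv[...,0]<12)|(hsv[...,0]>168))&(hsv[...,1]>120)&(hsv[...,2]>80)
    y,x=np.nonzero(m);print(c,"tab r mm",np.hypot(x.mean()-220,y.mean()-220)*.25,"ang",np.degrees(np.arctan2(x.mean()-220,220-y.mean())),len(x))
o=cv2.resize(np.vstack(rows),(600,600));cv2.imwrite("pics/rect.png",o)
E
python3 fit.py
```

```text
scene [[263, 193], [298, 186], [339, 237], [304, 249]]
top [[310, 149], [388, 156], [383, 203], [308, 196]]
cooker [ 0.56728187 -0.02433678] -5.6417148852002805 [-5.74626563e-11  9.46815691e-02] [1.2 4.5 1.9 4.5 1.2 4.5 1.9 4.5 1.8 3.1 1.8 4.1 1.8 3.1 1.8 4.1]
scene tab r mm 75.18248845354736 ang -43.86621966132228 183
top tab r mm 56.73666002954514 ang -42.39735039998417 1484
```

```bash
python3 - <<'E'
s=open("fit.py").read()
s=s.replace("D=np.linalg.norm(M[:,None]-Q[c][None],axis=2);o.append((M-Q[c][D.argmin(1)]).ravel())","o.append((M-G[c]).ravel())")
s=s.replace("S=np.array([[1,1],[1,-1],[-1,1],[-1,-1]])","S=np.array([[1,-1],[1,1],[-1,1],[-1,-1]])\nG={'top':Q['top'],'scene':Q['scene'][[3,0,1,2]]}")
open("fit.py","w").write(s)
E
python3 fit.py
```

```text
scene [[263, 193], [298, 186], [339, 237], [304, 249]]
top [[310, 149], [388, 156], [383, 203], [308, 196]]
cooker [ 0.61833036 -0.0335583 ] -4.96593481311559 [0.06119384 0.09636287] [0.6 0.2 0.7 0.2 0.9 0.1 1.9 0.7 1.1 0.1 0.7 0.1 0.4 1.3 0.2 1.3]
scene tab r mm 41.588393359989205 ang -103.01822660666511 2294
top tab r mm 44.63169822076605 ang -105.58410483835308 1540
```

View pics/rect.png

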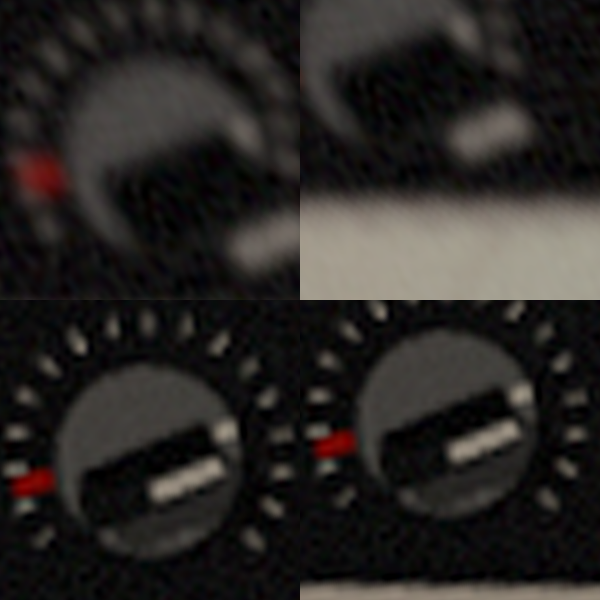

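```bash
cat > fit2.py <<'E'
from h import *
a={c:cv2.imread(f"pics/{c}0.png") for c in C}
# stand
pts=np.array([[-.042,0,.252],[.08,0,.262],[.08,0,.02]])
m={"top":np.array([[493.2,229.5],[490.5,173.6],[460.9,188.2]]),"scene":np.array([[264.3,85.7],[227.1,105.7],[243.1,166.3]])}
f=lambda p:np.concatenate([(proj(c,pts@Rz(p[2]).T+[p[0],p[1],0])-m[c]).ravel() for c in C])
r=least_squares(f,[.53,-.35,0]);st=r.x;print("stand",st[:2],np.degrees(st[2]),r.fun.round(1))
# basket: block blob centroids
win={"top":(190,198,40,40),"scene":(408,262,50,58)};cen={}
for c,(x,y,w,h) in win.items():
    g=a[c][y:y+h,x:x+w].max(2);n,l,s,ce=cv2.connectedComponentsWithStats((g<50).astype(np.uint8))
    i=1+s[1:,4].argmax();cen[c]=ce[i]+[x,y];print(c,cen[c],s[i])
g=lambda P:np.concatenate([(proj(c,P)[0]-cen[c]) for c in C])
r=least_squares(g,[.4,.25,.168]);B=r.x;print("block",B,r.fun.round(1))
np.save("stand.npy",st);np.save("block.npy",B)
out=[]
yaw=0.
for c in C:
  for q,(P,sz) in {"b":(np.r_[B[:2],.1],32),"s":(np.r_[st[:2],.15],48)}.items():
    o=proj(c,P)[0].astype(int);k=384//(2*sz);cr=a[c][max(0,o[1]-sz):o[1]+sz,o[0]-sz:o[0]+sz]
    y0=max(0,o[1]-sz);I=cv2.resize(cr,None,fx=k,fy=k,interpolation=cv2.INTER_CUBIC);
    def pl(X,col):
        for u in proj(c,X): cv2.circle(I,tuple(((u-[o[0]-sz,y0]+.5)*k).astype(int)),2,col,-1)
    if q=="b":
        th=np.linspace(0,2*np.pi,24);pl(np.c_[B[0]+.05*np.cos(th),B[1]+.05*np.sin(th),0*th+.065],(0,255,255))
        R=Rz(yaw);pl(np.array([[0,.05,.065],[0,-.05,.065],[0,0,.137]])@R.T+[B[0],B[1],0],(0,0,255))
        pl(np.array([[i*.008,j*.016,k2] for i in(-1,1) for j in(-1,1) for k2 in(.142,.194)])@R.T+[B[0],B[1],0],(0,255,0))
    else: pl(np.r_[pts,[[0,0,.235]]]@Rz(st[2]).T+[st[0],st[1],0],(0,0,255))
    J=np.zeros((384,384,3),np.uint8);J[:I.shape[0],:I.shape[1]]=I[:384,:384];out.append(J)
o=np.vstack([np.hstack(out[:2]),np.hstack(out[2:])]);cv2.imwrite("pics/v4.png",cv2.resize(o,(600,600)))
# tab angle, dial centre shifted down-slope
p=np.load("cooker.npy");p[:2]+=(Rz(p[2])@[-.0016,0,0])[:2];np.save("cookerc.npy",p)
print("cooker",p,"grip",panel(p,0,0,.031))
for c in C:
    hs=cv2.cvtColor(a[c],cv2.COLOR_BGR2HSV);mm=((hs[...,0]<12)|(hs[...,0]>168))&(hs[...,1]>120)&(hs[...,2]>60)
    o=proj(c,panel(p,-.01,-.043))[0].astype(int);y,x=np.mgrid[o[1]-7:o[1]+8,o[0]-7:o[0]+8]
    w=np.clip(a[c][y,x,2].astype(float)-a[c][y,x,1]-20,0,None);u=np.array([(w*x).sum(),(w*y).sum()])/w.sum()
    ab=least_squares(lambda s:proj(c,panel(p,s[0],s[1],.001))[0]-u,[0,-.043]).x
    print(c,"tab",u,"r",np.hypot(*ab),np.degrees(np.arctan2(ab[1],ab[0])))
E
python3 fit2.py
```

```text
stand [ 0.52451242 -0.34879928] 4.233313326669074 [ 0.1 -0.9  0.4 -1.3  1.1 -3.2 -0.4 -1.4 -1.5 -0.6  0.5 -1.3]
top [202.72568579 217.82793017] [  1   5  32  34 401]
scene [441.3046875 284.15625  ] [ 23  10  19  32 256]
block [0.50609561 0.32141894 0.14575843] [-0.4 -0.1 -0.4  0.2]
cooker [ 0.61673637 -0.0334198  -0.08667191  0.06119384  0.09636287] grip [[ 0.60223738 -0.03215999  0.14237138]]
scene tab [313.04250797 224.86928799] r 0.040589429680606554 -100.19752142337765
top tab [330.104      178.68509091] r 0.04410428714798838 -103.59893631000988
```

View pics/v4.png

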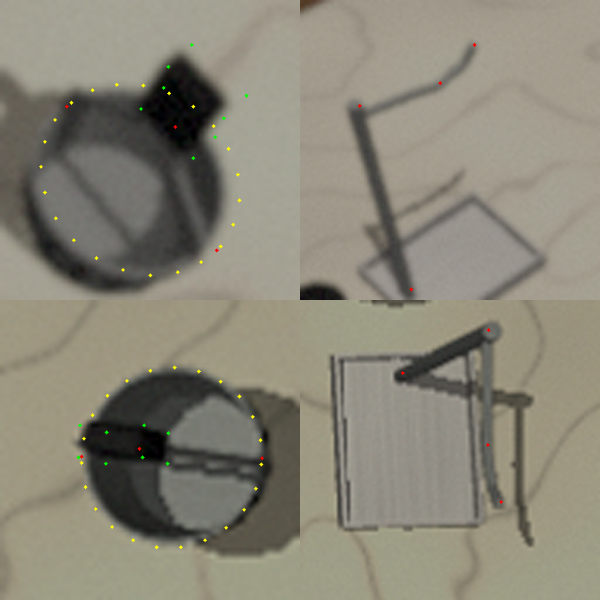

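```bash
cat > fit3.py <<'E'
from h import *
import itertools,sys
a={c:cv2.imread(f"pics/{c}0.png").max(2).astype(np.float32) for c in C}
blk=np.array([[i*.008,j*.016,k] for i in(-1,1) for j in(-1,1) for k in(.142,.194)])
O={"top":(170,180),"scene":(395,250)};W=75;K=6
D={c:cv2.resize(a[c][O[c][1]:O[c][1]+W,O[c][0]:O[c][0]+W],None,fx=K,fy=K,interpolation=cv2.INTER_LINEAR) for c in C}
ker=cv2.getStructuringElement(cv2.MORPH_ELLIPSE,(25,25))
def hull(c,p):return cv2.convexHull(((proj(c,blk@Rz(p[2]).T+[p[0],p[1],0])-O[c]+.5)*K).astype(np.float32)).astype(np.int32)
def cost(p):
    s=0
    for c in C:
        m=np.zeros(D[c].shape,np.uint8);cv2.fillConvexPoly(m,hull(c,p),1);d=cv2.dilate(m,ker)-m
        s+=np.clip(D[c][m>0],0,90).mean()-np.clip(D[c][d>0],0,90).mean()
    return s
best=min(((cost((x,y,w)),x,y,w) for x in np.arange(.48,.53,.004) for y in np.arange(.28,.34,.004) for w in np.radians(np.arange(-20,21,5))))
from scipy.optimize import minimize
r=minimize(cost,best[1:],method="Nelder-Mead",options=dict(initial_simplex=np.array(best[1:])+np.vstack([np.zeros(3),np.diag([.003,.003,.06])])))
p=r.x;np.save("basket.npy",p);print(best,p[:2],np.degrees(p[2]),r.fun)
out=[]
for c in C:
    I=cv2.cvtColor(D[c].astype(np.uint8),cv2.COLOR_GRAY2BGR);cv2.polylines(I,[hull(c,p)],True,(0,255,0),1)
    th=np.linspace(0,2*np.pi,60);X=np.r_[np.c_[.05*np.cos(th),.05*np.sin(th),0*th+.065],[[0,.05,.065],[0,-.05,.065]]]@Rz(p[2]).T+[p[0],p[1],0]
    for u in proj(c,X):cv2.circle(I,tuple(((u-O[c]+.5)*K).astype(int)),2,(0,0,255),-1)
    out.append(I)
cv2.imwrite("pics/v5.png",cv2.resize(np.hstack(out),(800,400)))
E
python3 fit3.py
```

```text
(np.float32(-74.90928), np.float64(0.508), np.float64(0.32000000000000006), np.float64(-0.08726646259971647)) [0.50790495 0.31988932] -1.874097445835743 -75.33477783203125
```

View pics/v5.png

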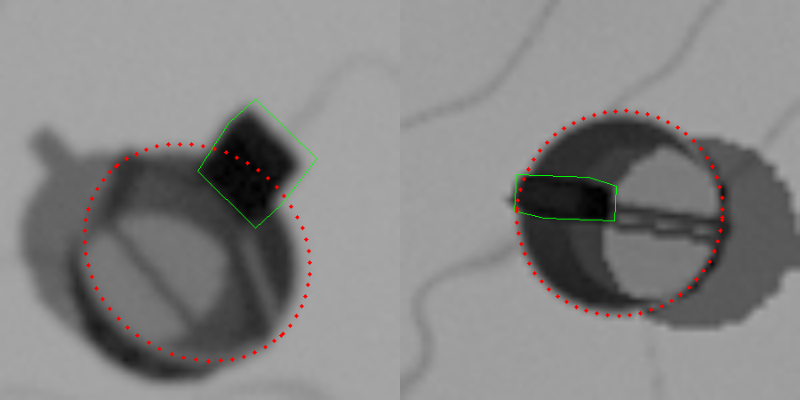

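```bash
cat > g.py <<'E'
import sys,numpy as np
from rig import *
def go(x,y,z,yaw):
    s=read_state();R=s["tcp_rot"];d=R.T@(np.array([x,y,z])-s["position"])*1000
    yy=np.degrees(np.arctan2(R[1,1],R[0,1]));print("t",round(s["time_s"],2),"pos",s["position"].round(4),"yaw",round(yy,1),"F",s["force"].round(1),"q6",s["joint_positions"][5].round(1),"op",round(s["opening"],3))
    print("d",d.round(1),"turn",round(-np.radians(yaw-yy),3))
if __name__=="__main__":go(*map(float,sys.argv[1:]))
E
python3 -m inch '[{"gripper":38,"dx":-250,"dy":-175,"dz":-30,"turn":0.4},{"dx":-300,"dy":-210,"dz":-30,"turn":0.5},{"dx":-555,"dy":-389,"dz":-30,"turn":0.864},{"dx":-555,"dy":-389,"dz":-30,"turn":0.864},{"dx":-555,"dy":-389,"dz":-30,"turn":0.864},{"dx":-555,"dy":-389,"dz":-30,"turn":0.864},{"dx":-555,"dy":-389,"dz":-30,"turn":0.864},{"dx":-555,"dy":-389,"dz":-30,"turn":0.864},{"dx":-555,"dy":-389,"dz":-30,"turn":0.864},{"dx":-555,"dy":-389,"dz":-30,"turn":0.864},{"dx":-555,"dy":-389,"dz":-30,"turn":0.864},{"dx":-555,"dy":-389,"dz":-30,"turn":0.864}]'; python3 g.py .602 -.032 .2 14.4
```

```text
t 1.3 pos [0.2745 0.5614 0.2335] yaw 63.9 F [ 0.9  0.5 -0. ] q6 -10.2 op 1.002
d [-554.9 -389.2   33.6] turn 0.865invalid input
```

```bash
python3 -m inch '[{"gripper":38,"dx":-555,"dy":-389,"dz":-30,"turn":0.864},{"gripper":38,"dx":-555,"dy":-389,"dz":-30,"turn":0.864},{"gripper":38,"dx":-555,"dy":-389,"dz":-30,"turn":0.864},{"gripper":38,"dx":-555,"dy":-389,"dz":-30,"turn":0.864},{"gripper":38,"dx":-555,"dy":-389,"dz":-30,"turn":0.864},{"gripper":38,"dx":-555,"dy":-389,"dz":-30,"turn":0.864},{"gripper":38,"dx":-555,"dy":-389,"dz":-30,"turn":0.864},{"gripper":38,"dx":-555,"dy":-389,"dz":-30,"turn":0.864},{"gripper":38,"dx":-555,"dy":-389,"dz":-30,"turn":0.864},{"gripper":38,"dx":-555,"dy":-389,"dz":-30,"turn":0.864},{"gripper":38,"dx":-555,"dy":-389,"dz":-30,"turn":0.864},{"gripper":38,"dx":-555,"dy":-389,"dz":-30,"turn":0.864}]'; python3 g.py .602 -.032 .2 14.4
```

```text
time_s: 2.5
position: [0.5651, 0.0348, 0.2604]
tcp_rot: [[-0.249, 0.969, 0.001], [0.969, 0.249, 0.0], [0.0, 0.001, -1.0]]
force: [-0.7, 0.6, -0.6]
opening: 0.38
t 2.5 pos [0.5651 0.0348 0.2604] yaw 14.4 F [-0.7  0.6 -0.6] q6 -22.2 op 0.38
d [-73.9  19.1  60.4] turn 0.0
```

```bash
python3 -m inch '[{"gripper":38,"dx":-74,"dy":19,"dz":20,"turn":0},{"gripper":38,"dx":-74,"dy":19,"dz":40,"turn":0},{"gripper":38,"dx":-74,"dy":19,"dz":60,"turn":0},{"gripper":38,"dx":-74,"dy":19,"dz":80,"turn":0},{"gripper":38,"dx":-74,"dy":19,"dz":80,"turn":0}]'; python3 g.py .602 -.032 .147 14.4;  python3 - <<'E'
from h import *
for c in C:
    im=capture(c)[:,:,::-1];cv2.imwrite(f"pics/{c}1.png",im)
a=cv2.imread("pics/top1.png");b=cv2.imread("pics/scene1.png")
cv2.imwrite("pics/v6.png",np.hstack([cv2.resize(x,(400,400),interpolation=cv2.INTER_CUBIC) for x in (a[130:230,300:400],b[150:250,250:350])]))
E
```

```text
time_s: 3.0
position: [0.5991, -0.0302, 0.1771]
tcp_rot: [[-0.248, 0.969, -0.007], [0.969, 0.248, 0.002], [0.003, -0.006, -1.0]]
force: [-0.2, -0.7, 1.2]
opening: 0.38
t 3.0 pos [ 0.5991 -0.0302  0.1771] yaw 14.4 F [-0.2 -0.7  1.2] q6 -27.9 op 0.38
d [-2.5  2.6 30.1] turn -0.0
```

View pics/v6.png

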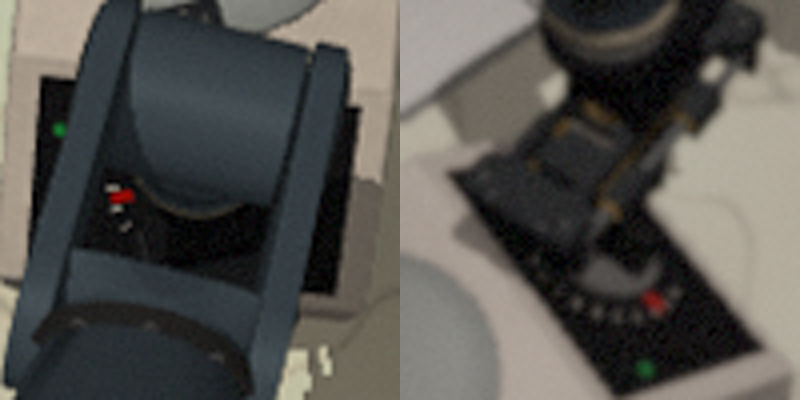

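```bash
python3 -m inch '[{"gripper":38,"dx":-1,"dy":2,"dz":10,"turn":0},{"gripper":38,"dx":-1,"dy":2,"dz":20,"turn":0},{"gripper":38,"dx":-1,"dy":2,"dz":30,"turn":0},{"gripper":38,"dx":-1,"dy":2,"dz":30,"turn":0},{"gripper":0,"dx":-1,"dy":2,"dz":30,"turn":0},{"gripper":0,"dx":-1,"dy":2,"dz":30,"turn":0},{"gripper":0,"dx":-1,"dy":2,"dz":30,"turn":0},{"gripper":0,"dx":-1,"dy":2,"dz":30,"turn":0},{"gripper":0,"dx":-1,"dy":2,"dz":30,"turn":0}]'; python3 g.py .602 -.032 .147 104.4
```

```text
time_s: 4.0
position: [0.6027, -0.0308, 0.1503]
tcp_rot: [[-0.25, 0.968, -0.001], [0.968, 0.25, -0.0], [-0.0, -0.001, -1.0]]
force: [-2.7, -1.7, 1.3]
opening: 0.203
t 4.0 pos [ 0.6027 -0.0308  0.1503] yaw 14.5 F [-2.7 -1.7  1.3] q6 -27.9 op 0.203
d [-1.  -0.9  3.3] turn -1.57
```

```bash
python3 -m inch '[{"gripper":0,"dx":0,"dy":0,"dz":1,"turn":-0.13},{"gripper":0,"dx":0,"dy":0,"dz":2,"turn":-0.26},{"gripper":0,"dx":0,"dy":0,"dz":2,"turn":-0.39},{"gripper":0,"dx":0,"dy":0,"dz":2,"turn":-0.52},{"gripper":0,"dx":0,"dy":0,"dz":2,"turn":-0.65},{"gripper":0,"dx":0,"dy":0,"dz":2,"turn":-0.78}]'; python3 g.py .602 -.032 .147 104.4
```

```text
time_s: 4.6
position: [0.6014, -0.0314, 0.1502]
tcp_rot: [[-0.861, 0.508, -0.004], [0.508, 0.861, -0.002], [0.002, -0.003, -1.0]]
force: [-9.4, -3.9, 13.9]
opening: 0.173
t 4.6 pos [ 0.6014 -0.0314  0.1502] yaw 59.5 F [-9.4 -3.9 13.9] q6 -72.9 op 0.173
d [-0.9 -0.2  3.2] turn -0.784
```

```bash
python3 -m inch '[{"gripper":0,"dx":0,"dy":0,"dz":-1,"turn":-0.13},{"gripper":0,"dx":0,"dy":0,"dz":-1,"turn":-0.26},{"gripper":0,"dx":0,"dy":0,"dz":-1,"turn":-0.39},{"gripper":0,"dx":0,"dy":0,"dz":-1,"turn":-0.52},{"gripper":0,"dx":0,"dy":0,"dz":-1,"turn":-0.65},{"gripper":0,"dx":0,"dy":0,"dz":-1,"turn":-0.784},{"gripper":0,"dx":0,"dy":0,"dz":-1,"turn":-0.784}]'; python3 g.py .602 -.032 .147 104.4
```

```text
time_s: 5.3
position: [0.6018, -0.0325, 0.1499]
tcp_rot: [[-0.969, -0.245, -0.003], [-0.245, 0.969, -0.003], [0.004, -0.003, -1.0]]
force: [-5.6, -4.6, 5.4]
opening: 0.17
t 5.3 pos [ 0.6018 -0.0325  0.1499] yaw 104.2 F [-5.6 -4.6  5.4] q6 -117.6 op 0.17
d [-0.3  0.4  2.9] turn -0.004
```

```bash
python3 -m inch '[{"gripper":40,"dx":0,"dy":0,"dz":0,"turn":0},{"gripper":40,"dx":0,"dy":0,"dz":0,"turn":0},{"gripper":40,"dx":0,"dy":0,"dz":0,"turn":0},{"gripper":40,"dx":0,"dy":0,"dz":-30,"turn":0},{"gripper":40,"dx":0,"dy":0,"dz":-60,"turn":0.15},{"gripper":40,"dx":0,"dy":0,"dz":-60,"turn":3.14},{"gripper":40,"dx":0,"dy":0,"dz":-60,"turn":3.14},{"gripper":40,"dx":0,"dy":0,"dz":-60,"turn":3.14},{"gripper":40,"dx":0,"dy":0,"dz":-60,"turn":3.14},{"gripper":40,"dx":0,"dy":0,"dz":-60,"turn":3.14},{"gripper":40,"dx":0,"dy":0,"dz":-60,"turn":3.14},{"gripper":40,"dx":0,"dy":0,"dz":-60,"turn":3.14}]'; python3 g.py .602 -.032 .148 -75.6
```

```text
time_s: 6.5
position: [0.6038, -0.0302, 0.209]
tcp_rot: [[-0.573, 0.82, 0.001], [0.82, 0.573, 0.0], [-0.0, 0.001, -1.0]]
force: [-0.5, 0.2, 0.3]
opening: 0.398
t 6.5 pos [ 0.6038 -0.0302  0.209 ] yaw 34.9 F [-0.5  0.2  0.3] q6 -48.4 op 0.398
d [-0.4 -2.6 61. ] turn 1.929
```

```bash
python3 -m inch '[{"gripper":40,"dx":0,"dy":-2.5,"dz":0,"turn":1.929},{"gripper":40,"dx":0,"dy":-2.5,"dz":0,"turn":1.929},{"gripper":40,"dx":0,"dy":-2.5,"dz":0,"turn":1.929},{"gripper":40,"dx":0,"dy":-2.5,"dz":0,"turn":1.929},{"gripper":40,"dx":0,"dy":-2.5,"dz":0,"turn":1.929},{"gripper":40,"dx":0,"dy":-2.5,"dz":0,"turn":1.929},{"gripper":40,"dx":0,"dy":-2.5,"dz":0,"turn":1.929},{"gripper":40,"dx":0,"dy":-2.5,"dz":0,"turn":1.929},{"gripper":40,"dx":0,"dy":-2.5,"dz":0,"turn":1.929},{"gripper":40,"dx":0,"dy":-2.5,"dz":10,"turn":1.929},{"gripper":40,"dx":0,"dy":-2.5,"dz":20,"turn":1.929},{"gripper":40,"dx":0,"dy":-2.5,"dz":30,"turn":1.929}]'; python3 g.py .602 -.032 .149 -75.6; python3 - <<'E'
from h import *
from fit import rect
E
```

```text
time_s: 7.7
position: [0.6019, -0.0316, 0.1788]
tcp_rot: [[0.928, 0.372, 0.001], [0.372, -0.928, 0.0], [0.001, 0.0, -1.0]]
force: [0.4, 0.1, 0.6]
opening: 0.4
t 7.7 pos [ 0.6019 -0.0316  0.1788] yaw -68.2 F [0.4 0.1 0.6] q6 54.5 op 0.4
d [-0.1  0.4 29.8] turn 0.129
scene [[263, 193], [298, 186], [339, 237], [304, 249]]
top [[310, 149], [388, 156], [383, 203], [308, 196]]
cooker [ 0.61833036 -0.0335583 ] -4.96593481311559 [0.06119384 0.09636287] [0.6 0.2 0.7 0.2 0.9 0.1 1.9 0.7 1.1 0.1 0.7 0.1 0.4 1.3 0.2 1.3]
scene tab r mm 41.588393359989205 ang -103.01822660666511 2294
top tab r mm 44.63169822076605 ang -105.58410483835308 1540
```

```bash
python3 -m inch '[{"gripper":40,"dx":0,"dy":0,"dz":10,"turn":0.129},{"gripper":40,"dx":0,"dy":0,"dz":20,"turn":0.129},{"gripper":40,"dx":0,"dy":0,"dz":29,"turn":0.129},{"gripper":40,"dx":0,"dy":0,"dz":29,"turn":0.129},{"gripper":0,"dx":0,"dy":0,"dz":29,"turn":0.129},{"gripper":0,"dx":0,"dy":0,"dz":29,"turn":0.129},{"gripper":0,"dx":0,"dy":0,"dz":29,"turn":0.129},{"gripper":0,"dx":0,"dy":0,"dz":29,"turn":0.129},{"gripper":0,"dx":0,"dy":0,"dz":29,"turn":0.129}]'; python3 g.py .602 -.032 .150 8.6
```

```text
time_s: 8.6
position: [0.6018, -0.0324, 0.1506]
tcp_rot: [[0.967, 0.255, 0.001], [0.255, -0.967, -0.001], [0.001, 0.001, -1.0]]
force: [-0.3, -1.1, 1.4]
opening: 0.168
t 8.6 pos [ 0.6018 -0.0324  0.1506] yaw -75.2 F [-0.3 -1.1  1.4] q6 61.6 op 0.168
d [ 0.3 -0.4  0.6] turn -1.463
```

```bash
python3 -m inch '[{"gripper":0,"dx":0,"dy":0,"dz":0,"turn":-0.13},{"gripper":0,"dx":0,"dy":0,"dz":0,"turn":-0.26},{"gripper":0,"dx":0,"dy":0,"dz":0,"turn":-0.39},{"gripper":0,"dx":0,"dy":0,"dz":0,"turn":-0.52},{"gripper":0,"dx":0,"dy":0,"dz":0,"turn":-0.65},{"gripper":0,"dx":0,"dy":0,"dz":0,"turn":-0.78},{"gripper":0,"dx":0,"dy":0,"dz":0,"turn":-0.91},{"gripper":0,"dx":0,"dy":0,"dz":0,"turn":-1.04},{"gripper":0,"dx":0,"dy":0,"dz":0,"turn":-1.17},{"gripper":0,"dx":0,"dy":0,"dz":0,"turn":-1.3},{"gripper":0,"dx":0,"dy":0,"dz":0,"turn":-1.43},{"gripper":0,"dx":0,"dy":0,"dz":0,"turn":-1.463}]'; python3 g.py .602 -.032 .150 8.6;python3 -m inch '[{"gripper":0,"dx":0,"dy":0,"dz":0,"turn":0},{"gripper":40,"dx":0,"dy":0,"dz":0,"turn":0},{"gripper":40,"dx":0,"dy":0,"dz":0,"turn":0},{"gripper":40,"dx":0,"dy":0,"dz":0,"turn":0},{"gripper":40,"dx":0,"dy":0,"dz":-40,"turn":0},{"gripper":40,"dx":0,"dy":0,"dz":-90,"turn":0},{"gripper":60,"dx":0,"dy":0,"dz":-110,"turn":0}]'; python3 g.py .511 .318 .26 0
```

```text
time_s: 9.8
position: [0.6025, -0.0331, 0.1523]
tcp_rot: [[-0.152, 0.988, 0.004], [0.988, 0.152, -0.002], [-0.003, 0.003, -1.0]]
force: [-3.0, -2.6, 8.5]
opening: 0.191
t 9.8 pos [ 0.6025 -0.0331  0.1523] yaw 8.8 F [-3.  -2.6  8.5] q6 -22.4 op 0.191
d [ 1.1 -0.4  2.3] turn 0.003
time_s: 10.5
position: [0.6034, -0.0323, 0.2642]
tcp_rot: [[-0.15, 0.989, 0.006], [0.989, 0.15, -0.001], [-0.002, 0.006, -1.0]]
force: [0.2, -0.3, 1.0]
opening: 0.432
t 10.5 pos [ 0.6034 -0.0323  0.2642] yaw 8.6 F [ 0.2 -0.3  1. ] q6 -22.3 op 0.432
d [360.2 -38.9   3.1] turn 0.15
```

```bash
python3 -m inch '[{"gripper":90,"dx":50,"dy":-100,"dz":-20,"turn":0.1},{"gripper":90,"dx":100,"dy":-150,"dz":-20,"turn":0.2},{"gripper":90,"dx":150,"dy":-200,"dz":-20,"turn":0.2},{"gripper":90,"dx":180,"dy":-220,"dz":-20,"turn":0.2},{"gripper":90,"dx":180,"dy":-220,"dz":-20,"turn":0.2},{"gripper":90,"dx":180,"dy":-220,"dz":-20,"turn":0.2}]'; cat > look.py <<'E'
from h import *
import sys
n=sys.argv[1];p=np.load("cookerc.npy")
def rect(img,c,off,n=440,s=.00025):
    y,x=np.mgrid[0:n,0:n];P=panel(p,-(y.ravel()-n/2)*s,(x.ravel()-n/2)*s,off)
    return cv2.remap(img,proj(c,P).astype(np.float32).reshape(n,n,2),None,cv2.INTER_CUBIC)
rows=[]
for c in C:
    im=capture(c)[:,:,::-1].copy();cv2.imwrite(f"pics/{c}{n}.png",im)
    rows.append(np.hstack([rect(im,c,.006),rect(im,c,.04)]))
cv2.imwrite(f"pics/rect{n}.png",cv2.resize(np.vstack(rows),(600,600)))
E
python3 look.py 2
```

```text
time_s: 11.1
position: [0.3534, 0.1143, 0.2796]
tcp_rot: [[0.05, 0.999, -0.003], [0.999, -0.05, 0.001], [0.001, -0.003, -1.0]]
force: [0.1, 0.4, -0.3]
opening: 0.879
```

View pics/rect2.png

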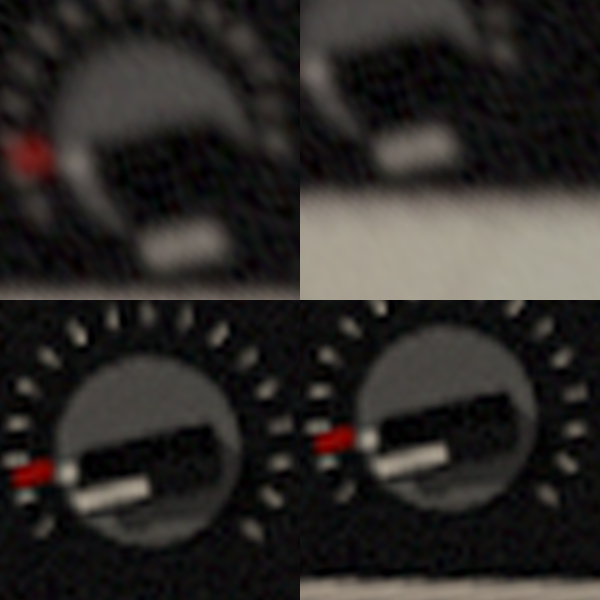

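```bash
cat > ang.py <<'E'
from h import *
import sys
n=sys.argv[1];p=np.load("cookerc.npy")
for c in C:
    a=cv2.imread(f"pics/{c}{n}.png").astype(float);K=8
    def cen(al,be,off,wf,R):
        y,x=np.mgrid[0:90,0:90];s=.0004;A=al-(y-45)*s;B=be+(x-45)*s
        I=cv2.remap(a.astype(np.float32),proj(c,panel(p,A.ravel(),B.ravel(),off)).astype(np.float32).reshape(90,90,2),None,cv2.INTER_LINEAR)
        w=wf(I)*(np.hypot(A-al,B-be)<R)
        A0,B0=(w*A).sum()/w.sum(),(w*B).sum()/w.sum();return round(np.hypot(A0,B0)*1000,1),round(np.degrees(np.arctan2(B0,A0)),1)
    d=np.radians(-103)
    print(c,"tab",cen(.043*np.cos(d),.043*np.sin(d),.001,lambda I:np.clip(I[...,2]-I[...,1]-25,0,None),.014),
     "spot",cen(.031*np.cos(d),.031*np.sin(d),.008,lambda I:np.clip(I[...,1]-100,0,None),.006),
     "line",cen(.0135*np.cos(d),.0135*np.sin(d),.04,lambda I:np.clip(I[...,1]-90,0,None),.016))
E
python3 ang.py 2; python3 g.py .511 .318 .26 -4
sed 's/scene0\|{c}0/{c}2/; s/v5/v7/' fit3.py > fit3b.py; python3 - <<'E'
# rim-only fit of basket from outline edges in both views
E
```

```text
scene tab (np.float64(40.7), np.float64(-100.2)) spot (np.float64(28.3), np.float64(-95.8)) line (np.float64(12.1), np.float64(-90.7))
top tab (np.float64(44.2), np.float64(-103.6)) spot (np.float64(31.1), np.float64(-104.1)) line (np.float64(15.0), np.float64(-104.3))
t 11.2 pos [0.3512 0.115  0.2795] yaw -2.6 F [ 0.3 -0.2  0.5] q6 3.2 op 0.891
d [210.1 150.4  18.8] turn 0.024
```

```bash
python3 -m inch '[{"gripper":100,"dx":210,"dy":150,"dz":10,"turn":0.024},{"gripper":100,"dx":210,"dy":150,"dz":10,"turn":0.024},{"gripper":100,"dx":210,"dy":150,"dz":10,"turn":0.024},{"gripper":100,"dx":210,"dy":150,"dz":10,"turn":0.024},{"gripper":100,"dx":210,"dy":150,"dz":10,"turn":0.024},{"gripper":100,"dx":210,"dy":150,"dz":10,"turn":0.024},{"gripper":100,"dx":210,"dy":150,"dz":10,"turn":0.024},{"gripper":100,"dx":210,"dy":150,"dz":30,"turn":0.024}]'; python3 g.py .511 .318 .172 -4;  python3 - <<'E'
from h import *
for c in C: cv2.imwrite(f"pics/{c}3.png",capture(c)[:,:,::-1])
a=cv2.imread("pics/top3.png");b=cv2.imread("pics/scene3.png")
cv2.imwrite("pics/v8.png",np.hstack([cv2.resize(x,(400,400),interpolation=cv2.INTER_CUBIC) for x in (a[170:270,160:260],b[240:340,380:480])]))
E
```

```text
time_s: 12.0
position: [0.5186, 0.3151, 0.2517]
tcp_rot: [[0.074, 0.997, 0.004], [0.997, -0.074, 0.001], [0.001, 0.004, -1.0]]
force: [0.1, 0.1, 0.5]
opening: 0.997
t 12.0 pos [0.5186 0.3151 0.2517] yaw -4.2 F [0.1 0.1 0.5] q6 25.0 op 0.997
d [ 2.2 -8.1 79.7] turn -0.004
```

View pics/v8.png

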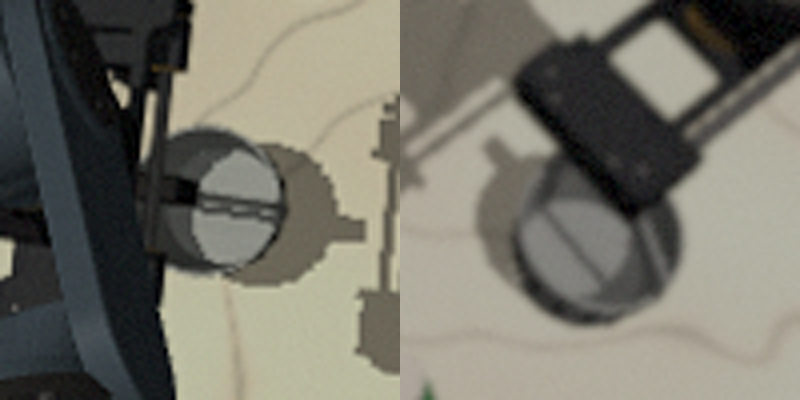

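```bash
python3 -m inch '[{"gripper":100,"dx":1,"dy":-3,"dz":20,"turn":0},{"gripper":100,"dx":1,"dy":-3,"dz":40,"turn":0},{"gripper":100,"dx":1,"dy":-3,"dz":60,"turn":0},{"gripper":100,"dx":1,"dy":-3,"dz":78,"turn":0},{"gripper":100,"dx":1,"dy":-3,"dz":78,"turn":0}]'; python3 g.py .511 .318 .172 -4; python3 -m inch '[{"gripper":0,"dx":0,"dy":0,"dz":0,"turn":0},{"gripper":0,"dx":0,"dy":0,"dz":0,"turn":0},{"gripper":0,"dx":0,"dy":0,"dz":0,"turn":0},{"gripper":0,"dx":0,"dy":0,"dz":0,"turn":0},{"gripper":0,"dx":0,"dy":0,"dz":0,"turn":0},{"gripper":0,"dx":0,"dy":0,"dz":0,"turn":0},{"gripper":0,"dx":0,"dy":0,"dz":0,"turn":0},{"gripper":0,"dx":0,"dy":0,"dz":0,"turn":0},{"gripper":0,"dx":0,"dy":0,"dz":0,"turn":0},{"gripper":0,"dx":0,"dy":0,"dz":0,"turn":0}]'; python3 g.py .511 .318 .172 -4
```

```text
time_s: 12.6
position: [0.5122, 0.3146, 0.1704]
tcp_rot: [[0.075, 0.997, -0.006], [0.997, -0.075, -0.002], [-0.003, -0.005, -1.0]]
force: [0.6, -0.3, 0.3]
opening: 0.996
t 12.6 pos [0.5122 0.3146 0.1704] yaw -4.3 F [ 0.6 -0.3  0.3] q6 25.2 op 0.996
d [ 3.3 -1.4 -1.6] turn -0.005
time_s: 13.6
position: [0.5138, 0.3164, 0.1719]
tcp_rot: [[0.074, 0.997, -0.001], [0.997, -0.074, -0.0], [-0.0, -0.001, -1.0]]
force: [-0.3, -0.1, -2.0]
opening: 0.184
t 13.6 pos [0.5138 0.3164 0.1719] yaw -4.2 F [-0.3 -0.1 -2. ] q6 25.3 op 0.184
d [ 1.4 -2.9 -0.1] turn -0.004
```

```bash
python3 -m inch '[{"gripper":0,"dx":0,"dy":0,"dz":-15,"turn":0},{"gripper":0,"dx":0,"dy":0,"dz":-45,"turn":0},{"gripper":0,"dx":0,"dy":0,"dz":-80,"turn":0},{"gripper":0,"dx":0,"dy":0,"dz":-115,"turn":0},{"gripper":0,"dx":-10,"dy":-10,"dz":-140,"turn":0},{"gripper":0,"dx":-40,"dy":-35,"dz":-140,"turn":0},{"gripper":0,"dx":-75,"dy":-60,"dz":-140,"turn":0},{"gripper":0,"dx":-110,"dy":-80,"dz":-140,"turn":0},{"gripper":0,"dx":-145,"dy":-90,"dz":-140,"turn":0},{"gripper":0,"dx":-180,"dy":-95,"dz":-140,"turn":0},{"gripper":0,"dx":-210,"dy":-95,"dz":-140,"turn":0},{"gripper":0,"dx":-240,"dy":-95,"dz":-140,"turn":0}]'; python3 g.py .40 -.358 .312 3
```

```text
time_s: 14.8
position: [0.4009, 0.0831, 0.3119]
tcp_rot: [[0.074, 0.997, -0.0], [0.997, -0.074, -0.0], [-0.0, -0.0, -1.0]]
force: [-0.0, -0.6, -1.7]
opening: 0.179
t 14.8 pos [0.4009 0.0831 0.3119] yaw -4.2 F [-0.  -0.6 -1.7] q6 0.2 op 0.179
d [-4.399e+02  3.160e+01 -1.000e-01] turn -0.126
```

```bash
python3 -m inch '[{"gripper":0,"dx":-30,"dy":3,"dz":0,"turn":-0.01},{"gripper":0,"dx":-70,"dy":5,"dz":0,"turn":-0.02},{"gripper":0,"dx":-110,"dy":8,"dz":0,"turn":-0.03},{"gripper":0,"dx":-150,"dy":11,"dz":0,"turn":-0.04},{"gripper":0,"dx":-190,"dy":14,"dz":0,"turn":-0.05},{"gripper":0,"dx":-230,"dy":17,"dz":0,"turn":-0.07},{"gripper":0,"dx":-270,"dy":20,"dz":0,"turn":-0.09},{"gripper":0,"dx":-310,"dy":22,"dz":0,"turn":-0.1},{"gripper":0,"dx":-350,"dy":25,"dz":0,"turn":-0.11},{"gripper":0,"dx":-390,"dy":28,"dz":0,"turn":-0.126},{"gripper":0,"dx":-425,"dy":31,"dz":0,"turn":-0.126},{"gripper":0,"dx":-440,"dy":31,"dz":0,"turn":-0.126}]'; python3 -m inch '[{"gripper":0,"dx":0,"dy":0,"dz":0,"turn":0},{"gripper":0,"dx":0,"dy":0,"dz":0,"turn":0}]';python3 g.py .5245 -.3488 .312 3; python3 - <<'E'
from h import *
for c in C: cv2.imwrite(f"pics/{c}4.png",capture(c)[:,:,::-1])
st=np.load("stand.npy");s=read_state();T=s["position"];yaw=np.arctan2(s["tcp_rot"][1,1],s["tcp_rot"][0,1])
out=[]
for c,(x,y) in {"top":(410,150),"scene":(200,50)}.items():
    a=cv2.imread(f"pics/{c}4.png");I=cv2.resize(a[y:y+130,x:x+130],(400,400),interpolation=cv2.INTER_CUBIC);k=400/130
    P=np.array([[-.042,0,.25],[0,0,.231],[.08,0,.262]])@Rz(st[2]).T+[st[0],st[1],0]
    Q=np.array([[0,0,-.032]]+[[0,.05*q,-.107] for q in(-1,1)])@Rz(yaw).T+T
    for X,col in((P,(0,0,255)),(Q,(0,255,0))):
        for u in proj(c,X):cv2.circle(I,tuple(((u-[x,y]+.5)*k).astype(int)),2,col,-1)
    out.append(I)
cv2.imwrite("pics/v9.png",np.hstack(out))
E
```

```text
time_s: 16.0
position: [0.4, -0.3603, 0.3116]
tcp_rot: [[-0.05, 0.999, 0.0], [0.999, 0.05, -0.002], [-0.002, 0.0, -1.0]]
force: [-0.3, -0.7, -2.1]
opening: 0.18
time_s: 16.2
position: [0.3997, -0.3552, 0.3114]
tcp_rot: [[-0.052, 0.999, -0.001], [0.999, 0.052, 0.003], [0.003, -0.001, -1.0]]
force: [0.8, -0.1, -2.7]
opening: 0.185
t 16.2 pos [ 0.3997 -0.3552  0.3114] yaw 3.0 F [ 0.8 -0.1 -2.7] q6 -56.6 op 0.185
d [-1.00e-01  1.25e+02 -7.00e-01] turn -0.0
```

View pics/v9.png

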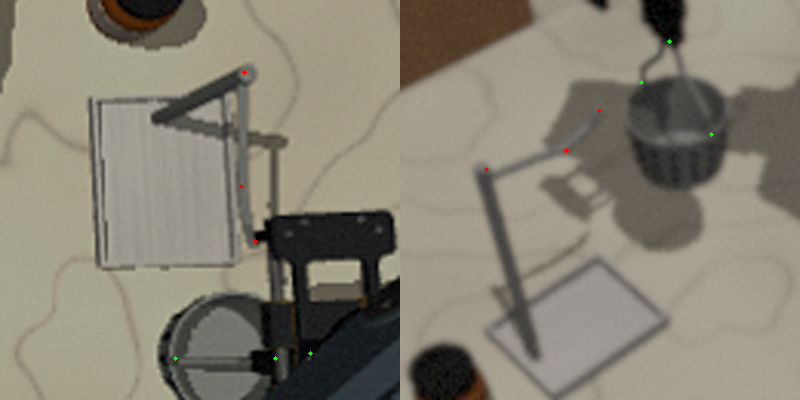

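```bash
python3 -m inch '[{"gripper":0,"dx":0,"dy":10,"dz":0,"turn":0},{"gripper":0,"dx":0,"dy":25,"dz":0,"turn":0},{"gripper":0,"dx":0,"dy":45,"dz":0,"turn":0},{"gripper":0,"dx":0,"dy":65,"dz":0,"turn":0},{"gripper":0,"dx":-1,"dy":85,"dz":0,"turn":0},{"gripper":0,"dx":-1,"dy":105,"dz":0,"turn":0},{"gripper":0,"dx":-1,"dy":118,"dz":0,"turn":0},{"gripper":0,"dx":-1,"dy":125,"dz":0,"turn":0},{"gripper":0,"dx":-1,"dy":125,"dz":8,"turn":0},{"gripper":0,"dx":-1,"dy":125,"dz":16,"turn":0},{"gripper":0,"dx":-1,"dy":125,"dz":24,"turn":0},{"gripper":0,"dx":-1,"dy":125,"dz":28,"turn":0}]'; python3 -m inch '[{"gripper":0,"dx":0,"dy":0,"dz":0,"turn":0},{"gripper":0,"dx":0,"dy":0,"dz":0,"turn":0}]';python3 g.py .5245 -.3498 .270 3; python3 - <<'E'
from h import *
for c in C: cv2.imwrite(f"pics/{c}5.png",capture(c)[:,:,::-1])
out=[]
for c,(x,y) in {"top":(410,130),"scene":(210,60)}.items():
    a=cv2.imread(f"pics/{c}5.png");out.append(cv2.resize(a[y:y+100,x:x+100],(400,400),interpolation=cv2.INTER_CUBIC))
cv2.imwrite("pics/v10.png",np.hstack(out))
E
```

```text
time_s: 17.5
position: [0.5238, -0.3511, 0.2825]
tcp_rot: [[-0.051, 0.999, -0.002], [0.999, 0.051, 0.002], [0.002, -0.002, -1.0]]
force: [0.6, -0.5, -1.8]
opening: 0.18
time_s: 17.7
position: [0.5248, -0.3517, 0.2841]
tcp_rot: [[-0.051, 0.999, -0.0], [0.999, 0.051, -0.0], [-0.0, -0.0, -1.0]]
force: [-0.0, -0.4, -3.6]
opening: 0.183
t 17.7 pos [ 0.5248 -0.3517  0.2841] yaw 2.9 F [-0.  -0.4 -3.6] q6 -46.9 op 0.183
d [ 1.9 -0.2 14.1] turn -0.001
```

View pics/v10.png

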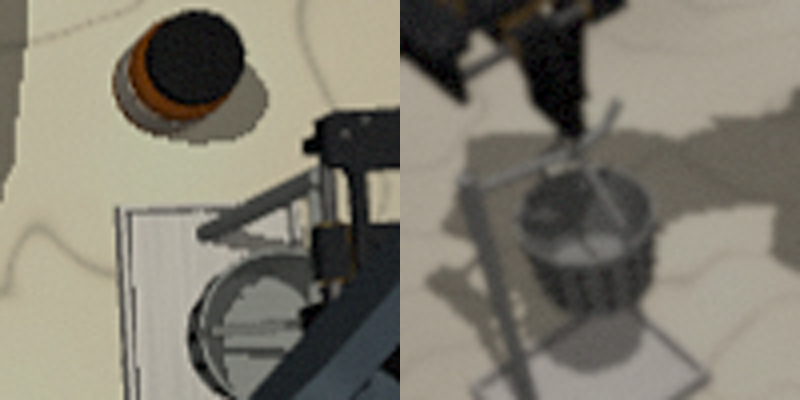

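```bash
python3 -m inch '[{"gripper":0,"dx":1,"dy":0,"dz":4,"turn":0},{"gripper":0,"dx":1,"dy":0,"dz":8,"turn":0},{"gripper":0,"dx":1,"dy":0,"dz":11,"turn":0},{"gripper":0,"dx":1,"dy":0,"dz":11,"turn":0}]'; python3 -m inch '[{"gripper":0,"dx":0,"dy":0,"dz":1,"turn":0},{"gripper":0,"dx":0,"dy":0,"dz":2,"turn":0},{"gripper":0,"dx":0,"dy":0,"dz":3,"turn":0},{"gripper":0,"dx":0,"dy":0,"dz":3,"turn":0}]'
```

```text
time_s: 18.2
position: [0.5249, -0.3504, 0.2726]
tcp_rot: [[-0.052, 0.999, -0.0], [0.999, 0.052, 0.0], [0.0, -0.0, -1.0]]
force: [0.1, -0.2, -2.5]
opening: 0.182
time_s: 18.6
position: [0.5254, -0.3514, 0.2712]
tcp_rot: [[-0.052, 0.999, 0.002], [0.999, 0.052, -0.003], [-0.003, 0.001, -1.0]]
force: [-0.9, -2.0, 3.0]
opening: 0.18
```

```bash
python3 -m inch '[{"gripper":0,"dx":0,"dy":0,"dz":-1,"turn":0},{"gripper":22,"dx":0,"dy":0,"dz":-1,"turn":0},{"gripper":26,"dx":0,"dy":0,"dz":-1,"turn":0},{"gripper":32,"dx":0,"dy":0,"dz":-1,"turn":0},{"gripper":45,"dx":0,"dy":0,"dz":-1,"turn":0},{"gripper":55,"dx":0,"dy":0,"dz":-1,"turn":0},{"gripper":55,"dx":0,"dy":0,"dz":-1,"turn":0},{"gripper":55,"dx":0,"dy":0,"dz":-10,"turn":0},{"gripper":55,"dx":0,"dy":0,"dz":-25,"turn":0},{"gripper":55,"dx":0,"dy":0,"dz":-50,"turn":0},{"gripper":55,"dx":0,"dy":0,"dz":-90,"turn":0},{"gripper":55,"dx":0,"dy":0,"dz":-130,"turn":0}]'; python3 g.py .4 -.1 .45 3
```

```text
time_s: 19.8
position: [0.5248, -0.3502, 0.4017]
tcp_rot: [[-0.052, 0.999, -0.0], [0.999, 0.052, 0.001], [0.001, -0.0, -1.0]]
force: [0.9, -0.7, 0.3]
opening: 0.547
t 19.8 pos [ 0.5248 -0.3502  0.4017] yaw 3.0 F [ 0.9 -0.7  0.3] q6 -46.8 op 0.547
d [ 256.3 -111.6  -48.1] turn -0.0
```

Move clear, wait a couple of seconds and look at everything.

```bash
python3 -m inch '[{"gripper":55,"dx":30,"dy":-60,"dz":-10,"turn":0},{"gripper":55,"dx":60,"dy":-90,"dz":-10,"turn":0},{"gripper":55,"dx":100,"dy":-110,"dz":-10,"turn":0},{"gripper":55,"dx":150,"dy":-120,"dz":-10,"turn":0},{"gripper":55,"dx":200,"dy":-120,"dz":-10,"turn":0},{"gripper":55,"dx":250,"dy":-120,"dz":-10,"turn":0},{"gripper":55,"dx":300,"dy":-100,"dz":-10,"turn":0},{"gripper":55,"dx":350,"dy":-100,"dz":-10,"turn":0},{"gripper":55,"dx":400,"dy":-100,"dz":-10,"turn":0},{"gripper":55,"dx":450,"dy":-100,"dz":-10,"turn":0},{"gripper":55,"dx":500,"dy":-100,"dz":-10,"turn":0},{"gripper":55,"dx":500,"dy":-100,"dz":-10,"turn":0}]' | head -2; python3 look.py 6; python3 -m inch '[{"gripper":55,"dx":0,"dy":0,"dz":0,"turn":0},{"gripper":55,"dx":0,"dy":0,"dz":0,"turn":0},{"gripper":55,"dx":0,"dy":0,"dz":0,"turn":0},{"gripper":55,"dx":0,"dy":0,"dz":0,"turn":0},{"gripper":55,"dx":0,"dy":0,"dz":0,"turn":0},{"gripper":55,"dx":0,"dy":0,"dz":0,"turn":0},{"gripper":55,"dx":0,"dy":0,"dz":0,"turn":0},{"gripper":55,"dx":0,"dy":0,"dz":0,"turn":0},{"gripper":55,"dx":0,"dy":0,"dz":0,"turn":0},{"gripper":55,"dx":0,"dy":0,"dz":0,"turn":0},{"gripper":55,"dx":0,"dy":0,"dz":0,"turn":0},{"gripper":55,"dx":0,"dy":0,"dz":0,"turn":0}]'|head -1;python3 look.py 7; python3 ang.py 7; python3 - <<'E'
from h import *
out=[]
for c,(x,y) in {"top":(410,130),"scene":(200,60)}.items():
    A=[cv2.imread(f"pics/{c}{n}.png")[y:y+110,x:x+110] for n in (6,7)]
    print(c,"motion",cv2.GaussianBlur(cv2.absdiff(*A),(5,5),0).max())
    out.append(cv2.resize(A[1],(400,400),interpolation=cv2.INTER_CUBIC))
    for q in ["mug","bottle","jar"]:print(q,[np.round(d["extent"],1).tolist() for d in recognise(c,q)[:1]])
cv2.imwrite("pics/v11.png",np.hstack(out))
E
```

```text
time_s: 21.0
position: [0.3979, 0.1483, 0.4111]
time_s: 22.3
scene tab (np.float64(40.6), np.float64(-100.2)) spot (np.float64(28.2), np.float64(-95.8)) line (np.float64(12.5), np.float64(-92.3))
top tab (np.float64(44.2), np.float64(-103.6)) spot (np.float64(31.1), np.float64(-104.2)) line (np.float64(15.1), np.float64(-104.2))
top motion 8
mug [[295.4, 259.0, 43.5, 29.4]]
bottle [[216.3, 152.0, 35.2, 26.6]]
jar [[454.9, 147.4, 35.9, 28.8]]
scene motion 11
mug [[389.4, 214.9, 33.8, 44.5]]
bottle [[371.9, 346.5, 28.9, 42.4]]
jar [[215.8, 180.9, 27.5, 36.3]]
```

View pics/v11.png

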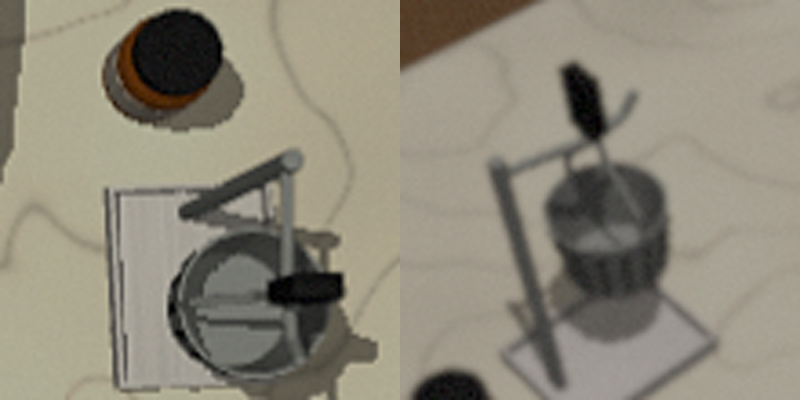

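```bash
python3 -c "
from rig import *
print(read_state()['time_s'],hand_in())"
```

```text
the job is handed in; nothing more can be done
22.7 None
```

I turned the dial to the red tab first, then hung the basket on the drain stand's hook, and handed the job in at 22.7 s.

- **Dial:** I turned it about 175° counter-clockwise in two grips. In the top view the pointer reads −104.2° and the tab −103.6°. The scene camera gave a larger raw difference, −95.8° against −100.2°. That view had a visible centre offset. A rough correction for it leaves about 2°, so I relied on the top view.
- **Basket:** I pinched it by the block and lowered it until the handle touched the hook, then released it with the gripper clear. The last pictures show the handle on the hook bar and the basket hanging clear of the tray. Frames about 1.3 s apart showed no motion beyond image noise.
- **Mug, bottle and jar:** the detector's positions match the first ones to within about 3 pixels, and I saw no sign that they moved.

The last logged position had the arm well away at about (0.40, 0.15, 0.41), touching nothing. The highest wrist force I logged was about 17 N.

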